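# Put the spanner rack back in size order

## Task

The spanners hang on the sloping rack in order of length, the longest at the left as you face it, but someone put the smallest one on the second hook. Move it to the empty hook at the right-hand end, and hang the spanner lying on the bench on the second hook instead: ring fully over the prong, lying flat against the panel, jaw pointing straight down the slope. The spanners hanging on either side must not be knocked about.

Things in the scene. Friction and masses are not known exactly. Their poses are not given: they have to be found in the camera images.
- rack: dark grey sheet-metal spanner rack fixed to the bench, 280 mm wide, turned more or less towards the robot; its perforated face slopes up and away from the robot at 40 degrees to the bench, 270 mm long. Origin: on the bench, right under the middle of the face's lower edge; x horizontal, away from the robot; y to the left along the rack; z up
- panel: the rack's sloping face. Origin: middle of its lower edge, 35 mm above the bench; x straight up the slope, y left along the lower edge, z square out of the face. Five equal steel prongs stand square out of it (along z) in a row 225 mm up the slope, 48 mm apart: straight round pins of 5 mm diameter, 30 mm long, with rounded tips
- hook_1 (a point): foot of the left-most prong, where it meets the face; holds the 198 mm spanner. Axes as the panel's: z along the prong
- hook_2 (a point): foot of the second prong from the left; the smallest spanner hangs here at the start by mistake, the 182 mm spanner belongs here. Axes as the panel's
- hook_3 (a point): foot of the middle prong; holds the 164 mm spanner. Axes as the panel's
- hook_4 (a point): foot of the fourth prong; holds the 146 mm spanner. Axes as the panel's
- hook_5 (a point): foot of the right-most prong: empty at the start, the smallest spanner belongs here. Axes as the panel's
- spanner_2_mid (a point): the spanner lying loose on the bench, ring roughly away from the robot, about 160 g: steel combination spanner 182 mm long, ring at one end, open jaw (head 39 mm wide) at the other; shank 14 mm wide, 6 mm thick, its underside 2 mm clear of what it lies on (heads are thicker). Point: middle of its length, 5 mm above that surface; x axis from jaw to ring, z out of its flat side. The shank is straight for 45 mm either way
- spanner_2_ring (a point): centre of the ring of that spanner, 5 mm above the surface it lies on (the ring is 10 mm thick), 76 mm from its middle point along x; bore 19.5 mm, outside 30 mm; axes as for the middle point
- spanner_5_mid (a point): the smallest spanner, flat on the face, ring up, on hook 2 at the start, about 60 g: steel combination spanner 126 mm long, ring at one end, open jaw (head 28 mm wide) at the other; shank 11 mm wide, 6 mm thick, its underside 2 mm clear of what it lies on (heads are thicker). Point: middle of its length, 5 mm above that surface; x axis from jaw to ring, z out of its flat side. The shank is straight for 25 mm either way
- spanner_5_ring (a point): centre of the ring of that spanner, 5 mm above the surface it lies on (the ring is 10 mm thick), 52 mm from its middle point along x; bore 13 mm, outside 21.5 mm; axes as for the middle point
- spanner_1_mid (a point): neighbour on hook 1, to be left hanging: steel combination spanner 198 mm long, ring at one end, open jaw (head 43 mm wide) at the other; shank 15 mm wide, 6 mm thick, its underside 2 mm clear of what it lies on (heads are thicker). Point: middle of its length, 5 mm above that surface; x axis from jaw to ring, z out of its flat side
- spanner_3_mid (a point): neighbour on hook 3, to be left hanging: steel combination spanner 164 mm long, ring at one end, open jaw (head 36 mm wide) at the other; shank 13 mm wide, 6 mm thick, its underside 2 mm clear of what it lies on (heads are thicker). Point: middle of its length, 5 mm above that surface; x axis from jaw to ring, z out of its flat side
- spanner_4_mid (a point): neighbour on hook 4, to be left hanging: steel combination spanner 146 mm long, ring at one end, open jaw (head 32 mm wide) at the other; shank 12 mm wide, 6 mm thick, its underside 2 mm clear of what it lies on (heads are thicker). Point: middle of its length, 5 mm above that surface; x axis from jaw to ring, z out of its flat side
- spanner_2: the same spanner as point spanner_2_mid; this origin lies on its underside, 5 mm below that point
- spanner_5: the same spanner as point spanner_5_mid; this origin lies on its underside, 5 mm below that point

How it is judged:
By the outcome, as a careful person would: the job done as asked, in the order asked, and still so for the second after the job is handed in, with the robot touching nothing.
It also fails if it takes over 56 s, if anything falls off the work surface, if the arm or the gripper's body presses on something with over 40 N, if the wrist force passes 120 N, or if a joint passes its speed limit or range.

## Robot

A 6-joint arm with a two-finger parallel gripper is mounted at the origin on a cart in front of the work surface, level with it; the furniture and walls round the work are solid. World frame = base frame: x ahead of the robot, y to its left, z up, the work surface at z = 0. Lengths are in m, angles in rad, forces in N, time in s.
With the tool pointing down it reaches from about 0.425 to 0.95 m from the base axis. Payload 3.5 kg.
Tool frame: the origin (TCP) lies between the finger pads; the fingertips stand 14 mm ahead of it and the grasp point (between the pads) lies 5 mm behind it; z points along the fingers, y is the line along which they close (so a half turn about z gives the same grasp; the last joint's range is limited). The gripper opens to 85 mm and grips with 20 to 120 N. Pads are 22 mm wide; open, the fingers measure 114 mm over their backs; the gripper's body (76 mm by 85 mm) begins 54 mm behind the grasp point. The pads swing forward as they close: fully open they stand 13 mm farther back than shut.
Start: joints at [-1.365, 0.286, 1.577, -0, 1.279, -0.15], TCP at [0.235, -0.633, 0.245] pointing down, gripper open.
Joint ranges: [-2.77, 2.77], [-0.9, 2.22], [0.21, 2.48], [-1.53, 4.67], [0.24, 2.81], [-2.84, 2.84]. Speed limits (rad/s): [2.79, 2.79, 3.14, 3.14, 3.14, 3.14].

## Interface

Orientations are given as a unit quaternion [x, y, z, w].
In Python, from plant import * gives the robot as it stands.
- The arm moves only by the tool step_arm, never from a script. Its argument "commands" is a list of rows, each an object of numbers: "gripper": the gripper's target within -1 to 1 (shut at 1, half-way at 0, fully open at -1); "x", "y", "z": the shift along the tool's x, y, z in mm; "spin": the turn about the tool's z in degrees. A call has exactly 10 rows; each row shifts and turns the commanded pose from where the row before left it, along the tool's axes as they then stand; what a row does not reach is not made up. A row lasts 1/10 s, in which the tool goes at most 50 mm and 8.59 degrees, less where a joint would pass 70% of its speed; a pose out of reach is approached as far as the arm can. A call with a gripper value outside its range is refused whole. The fingers move at their own pace and stop on an object; "force" is the grip in N (left out, the last holds). Time passes only in rows, so rows that do not move let the fingers close, or fill a call up. It gives the time, the measured TCP pose, the force, the opening and the grip force at its end, in the units of the state.
- get_state(): the state, without advancing time (a new reading comes with each control period).
- read_camera(name): name is "side" or "top" or "wrist"; returns a dict with "color" (400x640x3 uint8, red, green, blue), "z_map" (400x640 float32, m along the optical axis (not along the pixel's ray), 0 where there is no reading), "fx", "fy", "cx", "cy" (pixels), "eye" and "attitude" of the camera in the world; the wrist camera has in their place "mount" (4x4, takes a point from camera to tool coordinates, whose origin is the TCP and whose axes are the flange's). Camera axes: x right, y up, looking along -z (the intrinsics and any distortion apply to the point x, -y, -z); pixel columns grow to the right and rows downward; lengths in m; the calibration is good to about 2 mm. A picture is of the moment at which its call begins: read the wrist's pose just before it.
- sign_off(): hands the job in; it is judged then, once.
The state is a dict: "time": time; "qpos": joint angles; "dq": joint speeds; "joint_efforts": joint torques, N m; "eef_pos": TCP position; "tcp_rot": TCP orientation; "contact_force": force on the tool from outside, world axes, zero at the start; "wrist_torque": the same for the moment, N m; "opening": opening from 0.0 (shut) to 1.0 (fully open); "finger_force": force on a finger pad.
Only numpy, scipy, OpenCV 4.12 (cv2) and the standard library are available. Lean on these libraries where they do the work, as an engineer would, in place of code of your own. Each camera call takes 0.05 s, during which the arm holds its last target. There are 200 camera calls.

## Working session

There is one attempt and no reset: what is moved stays moved. The work goes in short steps, Python scripts to look and compute and a tool call to move; the robot and the scene stay as the last step left them, time stands still between calls to the robot, and variables do not carry over. Pictures are saved under pics/ and viewed, at most 10 in all, crops included, and the job is handed in when it is done.

Besides the shell and the picture viewer there is one more tool, called after "Emit:" as a command line: name --argument value ..., lists and objects as JSON in quotes. step_arm: Moves the arm, as the interface text tells. Its arguments: {"type":"object","properties":{"commands":{"type":"array"},"force":{"type":"number"}},"required":["commands"]}

```bash
ls; mkdir -p pics
cat > h.py <<'E'
from plant import *
import numpy as np, cv2
from scipy.spatial.transform import Rotation as R
def cam(n):
    s=get_state(); c=read_camera(n)
    if 'mount' in c:
        T=np.eye(4);T[:3,:3]=R.from_quat(s['tcp_rot']).as_matrix();T[:3,3]=s['eef_pos'];c['T']=T@np.array(c['mount'])
    else:
        T=np.eye(4);a=np.array(c['attitude']);T[:3,:3]=R.from_quat(a).as_matrix() if a.size==4 else a.reshape(3,3);T[:3,3]=c['eye'];c['T']=T
    return c
def ray(c,u,v):
    d=np.stack([(np.asarray(u,float)-c['cx'])/c['fx'],-(np.asarray(v,float)-c['cy'])/c['fy'],-np.ones(np.shape(u))],-1)
    return c['T'][:3,3], d@c['T'][:3,:3].T
def onplane(c,u,v,p,n):
    o,d=ray(c,u,v); return o+d*(((p-o)@n)/(d@n))[...,None]
def pts(c,u,v):
    o,d=ray(c,u,v); return o+d*c['z_map'][np.asarray(v,int),np.asarray(u,int)][...,None]
def save(c,f): cv2.imwrite('pics/'+f,c['color'][:,:,::-1])
E
python3 - <<'E'
from h import *
print(get_state())
for n in('top','side','wrist'):
    c=cam(n); print(n,[ (k,np.shape(v)) for k,v in c.items()],c['fx'],c['fy'],c['cx'],c['cy'],c['T'].round(3).tolist(),{k:v for k,v in c.items() if 'dist' in k})
    save(c,n+'0.png')
E
```

```text
pics
{'time': 0.0, 'qpos': array([-1.36502095e+00,  2.87178269e-01,  1.57820420e+00, -8.34661466e-06,
        1.27862684e+00, -1.50016916e-01]), 'dq': array([ 0.00104341,  0.00133487,  0.00088853, -0.00138988, -0.00275098,
        0.00259698]), 'joint_efforts': array([-3.67286266e-04, -4.05983841e+01, -2.92626411e+01, -1.98018056e-04,
        5.88369090e-03,  9.08891735e-06]), 'eef_pos': array([ 0.23500742, -0.63208383,  0.24392403]), 'tcp_rot': array([ 9.84217235e-01,  1.76960373e-01, -3.76763495e-05, -1.20774780e-03]), 'contact_force': array([-0.27511149,  0.24949168,  0.50895728]), 'wrist_torque': array([ 0.00484018, -0.02018563,  0.00367009]), 'finger_force': 0.0, 'opening': 0.9985494526602849}
top [('color', (400, 640, 3)), ('z_map', (400, 640)), ('fx', ()), ('fy', ()), ('cx', ()), ('cy', ()), ('eye', (3,)), ('attitude', (4,)), ('T', (4, 4))] 402.6182712370914 402.6182712370914 323.53519496814346 202.45809938318266 [[0.0, 0.98, -0.198, 0.345], [-1.0, 0.001, 0.002, 0.008], [0.002, 0.198, 0.98, 1.195], [0.0, 0.0, 0.0, 1.0]] {}
side [('color', (400, 640, 3)), ('z_map', (400, 640)), ('fx', ()), ('fy', ()), ('cx', ()), ('cy', ()), ('eye', (3,)), ('attitude', (4,)), ('T', (4, 4))] 462.7595118689435 462.7595118689435 327.37404824789337 202.9489707929542 [[-0.981, 0.114, -0.154, 0.361], [-0.192, -0.582, 0.79, 1.05], [0.001, 0.805, 0.593, 0.882], [0.0, 0.0, 0.0, 1.0]] {}
wrist [('color', (400, 640, 3)), ('z_map', (400, 640)), ('fx', ()), ('fy', ()), ('cx', ()), ('cy', ()), ('mount', (4, 4)), ('T', (4, 4))] 309.44146413694807 309.44146413694807 316.1909206080449 202.84475000814012 [[0.349, 0.891, 0.292, 0.309], [-0.937, 0.332, 0.107, -0.606], [-0.002, -0.311, 0.95, 0.373], [0.0, 0.0, 0.0, 1.0]] {}
```

View pics/top0.png

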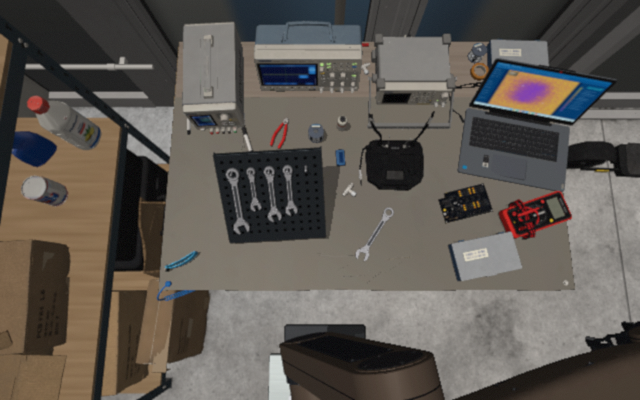

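View pics/side0.png

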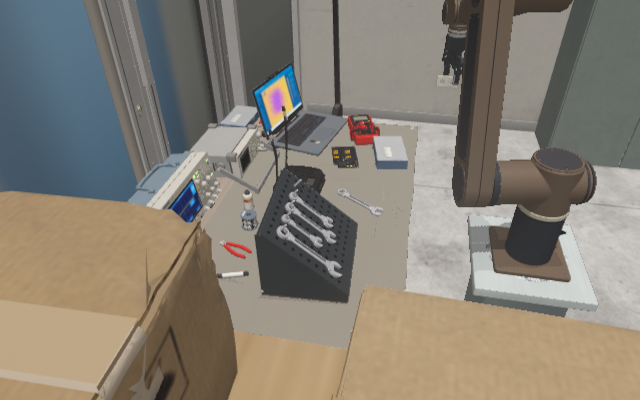

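```bash
cat > m.py <<'E'
from h import *
c=cam('top')
im=c['color'].astype(int); mx=im.max(2); 
vv,uu=np.mgrid[140:250,205:335]; vv=vv.ravel();uu=uu.ravel()
P=pts(c,uu,vv); dark=(mx[vv,uu]<70)&(P[:,2]>.03)
# ransac-ish plane
Q=P[dark]
for i in range(6):
    m=Q.mean(0); n=np.linalg.svd(Q-m,full_matrices=False)[2][2]; n*=np.sign(n[2]); r=(Q-m)@n; Q=Q[abs(r)<max(.004,2*r.std())]
print('n',n,'slope',np.degrees(np.arccos(n[2])),'N',len(Q),r.std())
y=np.cross([0,0,1],-n); 
y=np.cross([0,0,1.],-n*[1,1,0]);y/=np.linalg.norm(y);x=np.cross(y,n)
print('yaw',np.degrees(np.arctan2(x[1],x[0])))
mask=np.zeros((400,640),np.uint8); mask[vv[dark],uu[dark]]=255
mask=cv2.morphologyEx(mask,cv2.MORPH_CLOSE,np.ones((15,15)))
ct=max(cv2.findContours(mask,0,2)[0],key=cv2.contourArea)[:,0]
E3=onplane(c,ct[:,0],ct[:,1],m,n)-m
ex,ey=E3@x,E3@y
print('ext x',np.percentile(ex,[0,10,90,100]),'y',np.percentile(ey,[0,10,90,100]), 'rect',cv2.minAreaRect(np.c_[ex,ey].astype(np.float32)*1000))
# spanners on rack
br=np.zeros((400,640),np.uint8);br[140:250,205:335]=(mx>110)[140:250,205:335]
for name,reg in (('rack',br),):
  for k in cv2.findContours(reg,0,2)[0]:
    if cv2.contourArea(k)<60: continue
    k=k[:,0]; p=onplane(c,k[:,0],k[:,1],m+.008*n,n)
    print(name,(p-m)@x.round(4).min() if 0 else [((p-m)@x).min().round(4),((p-m)@x).max().round(4),((p-m)@y).mean().round(4)],cv2.minAreaRect(k))
E
python3 m.py
python3 - <<'E'
from h import *
c=cam('top')
cv2.imwrite('pics/crop.png',cv2.resize(c['color'][140:270,200:410,::-1],None,fx=3.8,fy=3.8,interpolation=cv2.INTER_CUBIC))
E
```

```text
n [-0.64197779 -0.03991422  0.76568359] slope 40.03215397005415 N 7394 0.0016752916544790473
yaw 3.5577185833724174
ext x [-0.14372375 -0.14041129  0.1325509   0.13343415] y [-0.13610572 -0.13094725  0.14506445  0.14539832] rect ((-5.1951141357421875, 4.689117431640625), (281.6424255371094, 276.94451904296875), 89.93390655517578)
rack [np.float64(-0.1031), np.float64(-0.0455), np.float64(0.102)] ((239.3678741455078, 224.7020721435547), (16.843685150146484, 13.604515075683594), 59.74356460571289)
rack [np.float64(-0.0706), np.float64(-0.0199), np.float64(0.0079)] ((274.93463134765625, 213.07308959960938), (12.36651611328125, 15.436219215393066), 15.255120277404785)
rack [np.float64(0.0353), np.float64(0.0903), np.float64(0.1034)] ((233.19754028320312, 177.6780548095703), (19.276676177978516, 10.825671195983887), 65.224853515625)
rack [np.float64(0.0857), np.float64(0.1597), np.float64(-0.1165)] ((308.5, 152.5), (25.0, 51.0), 90.0)
rack [np.float64(0.1398), np.float64(0.1652), np.float64(-0.0034)] ((267.0, 144.5), (9.0, 32.0), 90.0)
rack [np.float64(-0.1816), np.float64(0.1721), np.float64(0.0445)] ((269.5, 194.49996948242188), (128.99996948242188, 108.99998474121094), 0.0)
```

View pics/crop.png

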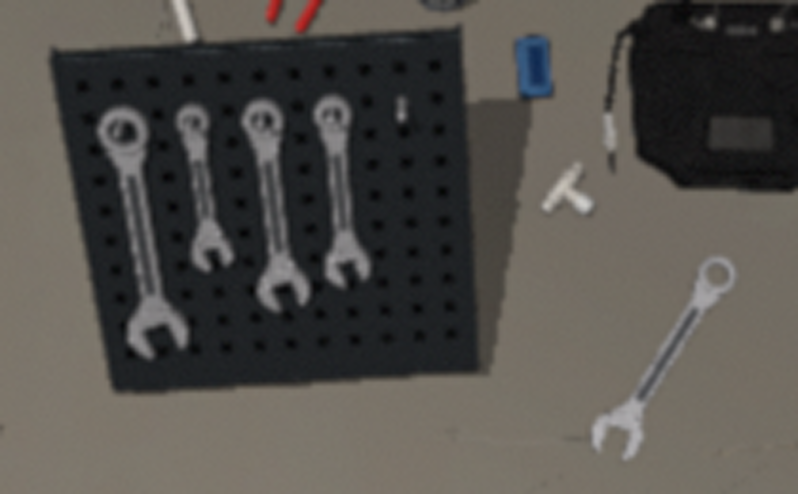

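The top picture shows the rack with rings at about (232,174), (251,172), (270,173) and (288,171), the free prong at (306,168), and the bench spanner's ring at (388,212) and jaw at (362,256). The side picture shows the same layout.

```bash
cat >> h.py <<'E'
def go(target,yaw=None):
    "world TCP target -> mm in tool axes, spin deg (tool x to world yaw)"
    s=get_state(); M=R.from_quat(s['tcp_rot']).as_matrix()
    d=M.T@(np.array(target)-s['eef_pos'])*1000
    cur=np.degrees(np.arctan2(M[1,0],M[0,0]))
    print('t',round(s['time'],2),'pos',s['eef_pos'].round(4),'yaw',cur.round(2),'tilt',np.degrees(np.arccos(-M[2,2])).round(2),'shift',d.round(1),'spin',None if yaw is None else round(cur-yaw,2))
E
cat >> m.py <<'E'
cx,cy=-.0052,.0047
O=m+x*(cx-.135)+y*cy
for _ in (0,): print('O panel',O, 'hook feet',[(O+x*.225+y*(96-48*i)/1000).round(4).tolist() for i in range(5)])
np.savez('panel.npz',O=O,x=x,y=y,n=n)
def px(u,v,h): 
    p=onplane(c,np.array([u]),np.array([v]),O+n*h,n)[0]-O; return (p@x).round(4),(p@y).round(4)
z=lambda a,b:(200+a/3.8-.37,140+b/3.8-.37)
print('rings',[px(*z(*q),.01) for q in((124,131),(192,122),(263,120),(333,116))],'tip5',px(*z(401,98),.03))
gray=cv2.cvtColor(c['color'],cv2.COLOR_RGB2GRAY)
sub=np.zeros_like(gray); sub[200:268,350:402]=gray[200:268,350:402]
w=(sub>150).astype(np.uint8)
k=max(cv2.findContours(w,0,2)[0],key=cv2.contourArea); q=np.argwhere(cv2.drawContours(w*0,[k],-1,1,-1))[:,::-1]
p=onplane(c,q[:,0],q[:,1],np.array([0,0,.008]),np.array([0,0,1.]))[:,:2]
mm=p.mean(0); a=np.linalg.svd(p-mm,full_matrices=False)[2][0]; a*=np.sign(a[0]); t=(p-mm)@a
ends=mm+np.outer([t.min(),t.max()],a); print('bench spanner mid',ends.mean(0),'len',np.ptp(t),'yaw',np.degrees(np.arctan2(a[1],a[0])))
S=O+x*.169+y*.048+n*.008; print('small mid',S); go(S+[-.06,0,.15],np.degrees(np.arctan2(x[1],x[0])))
E
python3 m.py|tail -5
```

```text
O panel [0.47176807 0.13750097 0.03560478] hook feet [[0.6377, 0.2441, 0.1803], [0.6407, 0.1962, 0.1803], [0.6437, 0.1483, 0.1803], [0.6467, 0.1004, 0.1803], [0.6497, 0.0524, 0.1803]]
rings [(np.float64(0.2164), np.float64(0.0965)), (np.float64(0.2201), np.float64(0.0495)), (np.float64(0.2185), np.float64(0.0011)), (np.float64(0.2184), np.float64(-0.0468))] tip5 (np.float64(0.2373), np.float64(-0.0947))
bench spanner mid [ 0.43730634 -0.10816923] len 0.045029355222484586 yaw -63.75022251959231
small mid [0.59277537 0.19316597 0.15044224]
t 0.3 pos [ 0.2351 -0.6325  0.2448] yaw 20.38 tilt 0.05 shift [ 566.6 -670.3  -55. ] spin 16.8
```

Emit:
step_arm --commands '[{"spin": 8.4, "z": -28, "gripper": -1}, {"spin": 8.4, "z": -28, "gripper": -1}, {"x": 19, "y": -44, "gripper": -1}, {"x": 19, "y": -44, "gripper": -1}, {"x": 19, "y": -44, "gripper": -1}, {"x": 19, "y": -44, "gripper": -1}, {"x": 19, "y": -44, "gripper": -1}, {"x": 19, "y": -44, "gripper": -1}, {"x": 19, "y": -44, "gripper": -1}, {"x": 19, "y": -44, "gripper": -1}]' --force 40

```text
invalid input
```

Emit:
step_arm --commands '[{"x": 19, "y": -45, "gripper": 0.0}, {"x": 19, "y": -45, "gripper": 0.2}, {"x": 19, "y": -45, "gripper": 0.2}, {"x": 19, "y": -45, "gripper": 0.2}, {"x": 19, "y": -45, "gripper": 0.2}, {"x": 19, "y": -45, "gripper": 0.2}, {"x": 19, "y": -45, "gripper": 0.2}, {"x": 19, "y": -45, "gripper": 0.2}, {"x": 19, "y": -45, "gripper": 0.2}, {"gripper": 0.2}]'

```text
invalid input
```

Run:
```python
from h import *
s=get_state();print(s['opening'],s['contact_force'])
P=np.load('panel.npz');O,x,y,n=[P[k] for k in 'Oxyn']
c=cam('wrist'); save(c,'w1.png')
def proj(p):
    q=c['T'][:3,:3].T@(p-c['T'][:3,3]); return (c['cx']+c['fx']*q[0]/-q[2],c['cy']-c['fy']*q[1]/-q[2])
im=c['color'].copy()
for i in range(5):
    for h,col in((0,(255,0,0)),(.03,(0,255,0))):
        u=proj(O+x*.225+y*(.096-.048*i)+n*h); print(np.round(u,1)); cv2.circle(im,tuple(int(round(a)) for a in u),2,col,-1)
cv2.imwrite('pics/w1b.png',im[:,:,::-1])
go(O+x*.163+y*.048+n*.008+[0,0,.05],3.56)
```

```text
1.0036691201606533 [-1.2677345  -0.12149853  0.45494357]
[58391.4 54220.9]
[11111.1  9774.2]
[-288101.3 -281449. ]
[13214.5 12192.3]
[-36214.9 -37430.3]
[16957.  16494.8]
[-17761.5 -19553.3]
[25478.  26290.8]
[-10994.5 -12997.7]
[64084.7 70674.2]
t 0.35 pos [ 0.2351 -0.6326  0.245 ] yaw 20.39 tilt 0.03 shift [ 618.5 -650.7   48.9] spin 16.83
```

View pics/w1b.png

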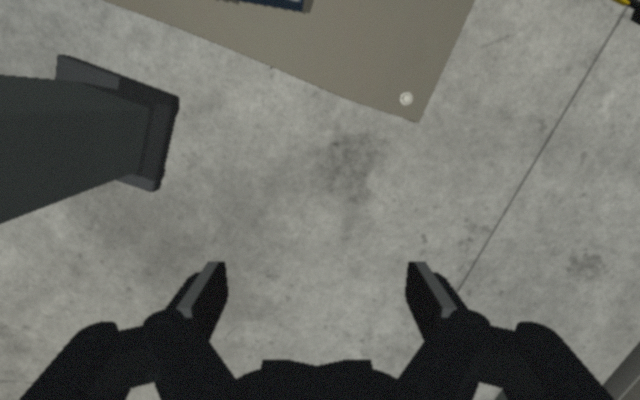

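The call was refused and the arm hasn't moved: the picture shows only the floor and the open fingers. I'll retry with all the fields filled in.

Emit:
step_arm --commands '[{"x": 0, "y": 0, "spin": 8.4, "z": -28, "gripper": -1}, {"x": 0, "y": 0, "spin": 8.4, "z": -28, "gripper": -1}, {"x": 19, "y": -44, "z": 0, "spin": 0, "gripper": -1}, {"x": 19, "y": -44, "z": 0, "spin": 0, "gripper": -1}, {"x": 19, "y": -44, "z": 0, "spin": 0, "gripper": -1}, {"x": 19, "y": -44, "z": 0, "spin": 0, "gripper": -1}, {"x": 19, "y": -44, "z": 0, "spin": 0, "gripper": -1}, {"x": 19, "y": -44, "z": 0, "spin": 0, "gripper": -1}, {"x": 19, "y": -44, "z": 0, "spin": 0, "gripper": -1}, {"x": 19, "y": -44, "z": 0, "spin": 0, "gripper": -1}]' --force 40

```text
time: 1.35
eef_pos: [0.3651, -0.27, 0.3016]
tcp_rot: [1.0, 0.031, 0.0, 0.0]
contact_force: [1.0, 0.0, 0.9]
opening: 1.0
finger_force: 0.0
```

Emit:
step_arm --commands '[{"x": 19, "y": -45, "z": 0, "spin": 0, "gripper": 0.3}, {"x": 19, "y": -45, "z": 0, "spin": 0, "gripper": 0.3}, {"x": 19, "y": -45, "z": 0, "spin": 0, "gripper": 0.3}, {"x": 19, "y": -45, "z": 0, "spin": 0, "gripper": 0.3}, {"x": 19, "y": -45, "z": 0, "spin": 0, "gripper": 0.3}, {"x": 19, "y": -45, "z": 0, "spin": 0, "gripper": 0.3}, {"x": 19, "y": -45, "z": 0, "spin": 0, "gripper": 0.3}, {"x": 19, "y": -45, "z": 0, "spin": 0, "gripper": 0.3}, {"x": 19, "y": -45, "z": 0, "spin": 0, "gripper": 0.3}, {"x": 0, "y": -20, "z": 0, "spin": 0, "gripper": 0.3}]'

```text
time: 2.35
eef_pos: [0.5097, 0.1664, 0.3012]
tcp_rot: [0.999, 0.033, 0.0, -0.0]
contact_force: [0.6, -1.3, -0.4]
opening: 0.345
finger_force: 0.0
```

```bash
cat > w.py <<'E'
from h import *
import sys
s=get_state();print(s['opening'],s['contact_force'])
P=np.load('panel.npz');O,x,y,n=[P[k] for k in 'Oxyn']
c=cam('wrist')
def proj(p):
    q=c['T'][:3,:3].T@(p-c['T'][:3,3]); return (c['cx']+c['fx']*q[0]/-q[2],c['cy']-c['fy']*q[1]/-q[2])
im=c['color'].copy()
for i in range(5):
    for h,col in((0,(255,0,0)),(.03,(0,255,0))):
        u=proj(O+x*.225+y*(.096-.048*i)+n*h); cv2.circle(im,tuple(int(round(a)) for a in u),2,col,-1)
cv2.imwrite('pics/'+sys.argv[1],im[:,:,::-1])
np.savez('last.npz',**{k:c[k] for k in('color','z_map','fx','fy','cx','cy','T')})
E
python3 w.py w2.png
python3 - <<'E'
from h import *
P=np.load('panel.npz');O,x,y,n=[P[k] for k in 'Oxyn']
go(O+x*.163+y*.048+n*.008+[0,0,.05],3.56)
E
```

```text
0.34499392411076024 [ 0.61933479 -1.28557774 -0.44970792]
t 2.4 pos [0.5087 0.1676 0.3012] yaw 3.83 tilt 0.14 shift [ 81.  -19.6 104.6] spin 0.27
```

View pics/w2.png

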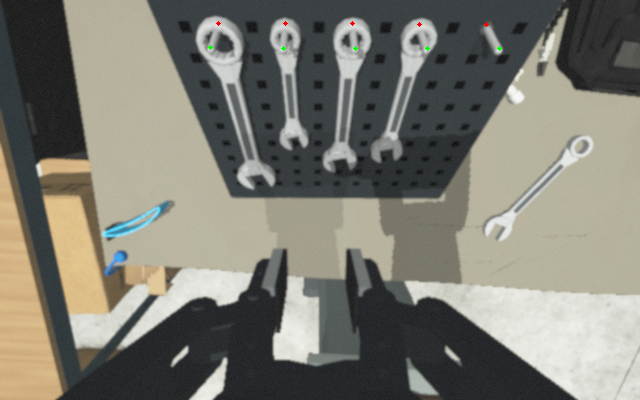

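The predicted prong feet (red) and tips (green) fall on the real prongs, with hook 5 at (487,25) to (500,50). The small spanner's ring is at (285,40) and its jaw at (293,135). The bench spanner's ring is at (579,148) and its jaw at (498,228).

```bash
cat > a.py <<'E'
from h import *
c=dict(np.load('last.npz'));P=np.load('panel.npz');O,x,y,n=[P[k] for k in 'Oxyn']
g=cv2.cvtColor(c['color'],cv2.COLOR_RGB2GRAY)
def comp(r,th,pl,nn,X,Y):
    u0,u1,v0,v1=r; w=np.zeros_like(g); w[v0:v1,u0:u1]=g[v0:v1,u0:u1]>th
    k=max(cv2.findContours(w,0,2)[0],key=cv2.contourArea); q=np.argwhere(cv2.drawContours(w*0,[k],-1,1,-1))[:,::-1]
    p=onplane(c,q[:,0],q[:,1],pl,nn); p=np.c_[(p-pl)@X,(p-pl)@Y]
    m=p.mean(0); a=np.linalg.svd(p-m,full_matrices=False)[2][0]; a*=np.sign(a[0]); t=(p-m)@a
    b=p-m-np.outer(t,a); sh=abs(t-(t.max()+t.min())/2)<.02; b0=b[sh].mean(0)
    print('box',cv2.boundingRect(k),'mid',(m+a*(t.max()+t.min())/2+b0).round(4),'len',np.ptp(t).round(4),'ang',np.degrees(np.arctan2(a[1],a[0])).round(2))
comp((270,300,10,152),95,O+n*.008,n,x,y)
comp((470,605,125,250),190,np.array([0,0,.008]),np.array([0,0,1.]),np.array([1.,0,0]),np.array([0,1.,0]))
E
python3 a.py
```

```text
box (270, 17, 30, 134) mid [0.1661 0.0483] len 0.1343 ang -2.0
box (485, 136, 109, 106) mid [ 0.4914 -0.1488] len 0.1841 ang -33.59
```

Emit:
step_arm --commands '[{"x": 43, "y": -10, "z": 0, "spin": 0.3, "gripper": 0.35}, {"x": 44, "y": -10, "z": 0, "spin": 0, "gripper": 0.35}, {"x": 0, "y": 0, "z": 35, "spin": 0, "gripper": 0.35}, {"x": 0, "y": 0, "z": 35, "spin": 0, "gripper": 0.35}, {"x": 0, "y": 0, "z": 30, "spin": 0, "gripper": 0.35}, {"x": 0, "y": 0, "z": 15, "spin": 0, "gripper": 0.35}, {"x": 0, "y": 0, "z": 5, "spin": 0, "gripper": 0.35}, {"x": 0, "y": 0, "z": 0, "spin": 0, "gripper": 0.35}, {"x": 0, "y": 0, "z": 0, "spin": 0, "gripper": 0.35}, {"x": 0, "y": 0, "z": 0, "spin": 0, "gripper": 0.35}]'

```text
time: 3.4
eef_pos: [0.5957, 0.1883, 0.1837]
tcp_rot: [1.0, 0.029, 0.002, -0.0]
contact_force: [-0.0, -0.6, -0.2]
opening: 0.328
finger_force: 0.0
```

Run:
```python
from h import *
P=np.load('panel.npz');O,x,y,n=[P[k] for k in 'Oxyn']
c=cam('wrist');save(c,'w3.png');go(O+x*.164+y*.048+[0,0,.0245],3.56)
```

```text
t 3.45 pos [0.5955 0.1883 0.1834] yaw 3.29 tilt 0.2 shift [-1.2 -5.  17.8] spin -0.27
```

View pics/w3.png

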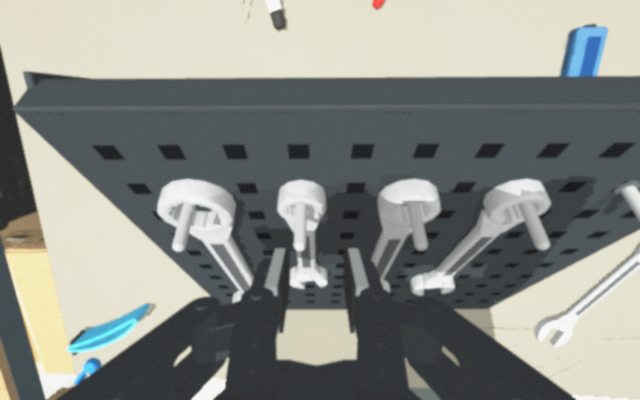

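The picture shows the fingers straddling the small spanner's shank, at columns 280 to 355 with the shank near 308. They need about 5 mm to the left and 17 mm down.

Emit:
step_arm --commands '[{"x": 0, "y": -5, "z": 0, "spin": 0, "gripper": 0.35}, {"x": 0, "y": 0, "z": 10, "spin": 0, "gripper": 0.35}, {"x": 0, "y": 0, "z": 6, "spin": 0, "gripper": 0.35}, {"x": 0, "y": 0, "z": 1, "spin": 0, "gripper": 0.35}, {"x": 0, "y": 0, "z": 0, "spin": 0, "gripper": 0.35}, {"x": 0, "y": 0, "z": 0, "spin": 0, "gripper": 0.6}, {"x": 0, "y": 0, "z": 0, "spin": 0, "gripper": 1}, {"x": 0, "y": 0, "z": 0, "spin": 0, "gripper": 1}, {"x": 0, "y": 0, "z": 0, "spin": 0, "gripper": 1}, {"x": 0, "y": 0, "z": 0, "spin": 0, "gripper": 1}]'

```text
time: 4.45
eef_pos: [0.5944, 0.1931, 0.1646]
tcp_rot: [1.0, 0.029, 0.0, -0.0]
contact_force: [1.0, 0.3, 0.5]
opening: 0.109
finger_force: 39.1
```

Run:
```python
from h import *
P=np.load('panel.npz');O,x,y,n=[P[k] for k in 'Oxyn']
go(O+x*.164+y*.048+[0,0,.0245],3.56);s=get_state();print(s['contact_force'],s['opening'],s['finger_force'])
```

```text
t 4.45 pos [0.5944 0.1931 0.1646] yaw 3.28 tilt 0.03 shift [-0.4 -0.2 -1. ] spin -0.28
[0.98520593 0.29330635 0.45255325] 0.10868169396010617 39.08271610736847
```

Emit:
step_arm --commands '[{"x": -2.6, "y": 0, "z": -3.1, "spin": 0, "gripper": 1}, {"x": -6.4, "y": 0, "z": -7.7, "spin": 0, "gripper": 1}, {"x": -6.4, "y": 0, "z": -7.7, "spin": 0, "gripper": 1}, {"x": -6.4, "y": 0, "z": -7.7, "spin": 0, "gripper": 1}, {"x": -6.4, "y": 0, "z": -7.7, "spin": 0, "gripper": 1}, {"x": -3, "y": 0, "z": -5, "spin": 0, "gripper": 1}, {"x": 0, "y": 0, "z": -6, "spin": 0, "gripper": 1}, {"x": 0, "y": 0, "z": 0, "spin": -0.3, "gripper": 1}, {"x": 0, "y": 0, "z": 0, "spin": 0, "gripper": 1}, {"x": 0, "y": 0, "z": 0, "spin": 0, "gripper": 1}]' --force 60

```text
time: 5.45
eef_pos: [0.563, 0.1913, 0.2087]
tcp_rot: [1.0, 0.031, -0.0, 0.0]
contact_force: [0.1, -0.4, -0.3]
opening: 0.096
finger_force: 58.7
```

Run:
```python
from h import *
P=np.load('panel.npz');O,x,y,n=[P[k] for k in 'Oxyn']
c=cam('wrist');save(c,'w4.png');go(O+x*.164-y*.096+[0,0,.0245],3.56);s=get_state();print(s['contact_force'],s['opening'],s['finger_force'])
```

```text
t 5.5 pos [0.563  0.1913 0.2086] yaw 3.58 tilt 0.06 shift [ 31.2 144.   43. ] spin 0.02
[ 0.08773613  0.22083684 -0.54329788] 0.0923992981021318 58.656976569382095
```

View pics/w4.png

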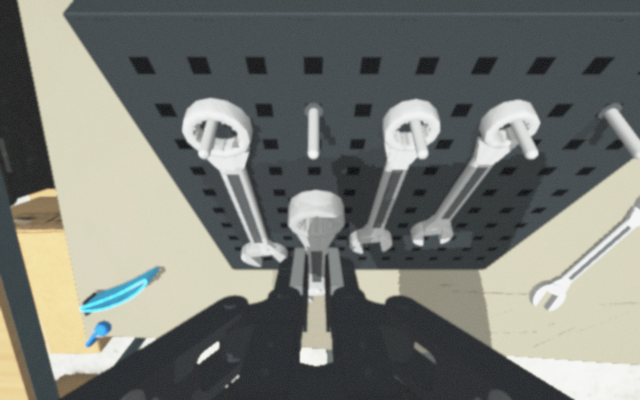

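The small spanner came off cleanly and its ring is at (316,215). The jaw shows near (315,355), so its pitch may have changed. I'll check that with depth.

```bash
cat > d.py <<'E'
from h import *
P=np.load('panel.npz');O,x,y,n=[P[k] for k in 'Oxyn']
c=cam('wrist'); s=get_state(); M=R.from_quat(s['tcp_rot']).as_matrix()
yy,xx=np.mgrid[180:400,280:350]; yy=yy.ravel();xx=xx.ravel()
p=pts(c,xx,yy); z=c['z_map'][yy,xx]; g=c['color'].max(2)[yy,xx]
t=(p-s['eef_pos'])@M*1000
for v in range(184,400,8):
    k=(yy==v)&(xx>300)&(xx<332)&(z>0)
    i=np.where(k)[0][::4]
    print(v,[(round(t[j,0]),round(t[j,1]),round(t[j,2])) for j in i][:8])
E
python3 d.py
```

```text
184 [(27, -9, 69), (27, -6, 69), (28, -4, 68), (27, -1, 69), (27, 2, 69), (28, 4, 68), (28, 7, 68), (28, 10, 68)]
192 [(47, -4, -19), (48, -3, -21), (48, -1, -21), (48, 0, -22), (48, 1, -21), (48, 3, -21), (48, 4, -20), (48, 6, -20)]
200 [(46, -4, -23), (45, -3, -22), (46, -1, -23), (46, 0, -24), (46, 2, -23), (45, 3, -23), (46, 5, -24), (46, 6, -23)]
208 [(43, -4, -24), (44, -3, -26), (43, -1, -25), (44, 0, -26), (44, 1, -27), (43, 3, -26), (43, 4, -25), (43, 6, -25)]
216 [(40, -4, -25), (41, -3, -27), (41, -1, -26), (41, 0, -26), (40, 1, -26), (40, 3, -26), (40, 4, -25), (40, 6, -26)]
224 [(35, -5, -21), (33, -3, -15), (33, -2, -15), (32, 0, -13), (32, 1, -13), (32, 3, -14), (33, 5, -15), (34, 6, -16)]
232 [(31, -5, -17), (30, -3, -16), (31, -2, -17), (30, 0, -16), (30, 1, -17), (30, 3, -16), (30, 5, -16), (30, 6, -16)]
240 [(23, -5, -8), (23, -4, -8), (23, -2, -8), (23, 0, -8), (23, 2, -9), (23, 4, -8), (23, 5, -8), (23, 7, -8)]
248 [(11, -6, 9), (14, -4, 1), (16, -2, -2), (17, 0, -3), (16, 2, -2), (16, 3, -3), (16, 5, -1), (10, 8, 9)]
256 [(11, -6, -1), (11, -4, 0), (8, -2, 5), (
[... 1506 characters left out ...]
955), (-966, 6, 958), (-970, 24, 962), (-964, 41, 956), (-584, 38, 561)]
360 [(-1013, -65, 961), (-1008, -47, 956), (-1008, -29, 956), (-1008, -12, 956), (-1016, 6, 964), (-1013, 24, 961), (-1013, 42, 961), (-592, 37, 541)]
368 [(10, -3, -62), (10, -2, -63), (10, -1, -63), (9, 0, -62), (9, 1, -62), (9, 2, -62), (10, 4, -63), (10, 5, -63)]
376 [(11, -3, -66), (11, -2, -67), (10, -1, -66), (11, 0, -66), (10, 1, -66), (11, 2, -66), (10, 3, -66), (10, 5, -66)]
384 [(11, -3, -69), (12, -2, -70), (10, -1, -68), (11, 0, -68), (11, 1, -69), (10, 2, -68), (10, 3, -68), (11, 4, -69)]
392 [(11, -3, -71), (11, -2, -71), (10, -1, -70), (10, 0, -70), (11, 1, -71), (11, 2, -71), (12, 3, -72), (10, 4, -70)]
```

Pitch is still about 40–41° and the spanner is centred. Next I'll carry it across to hook 5, 45 mm off the face along the normal.

Emit:
step_arm --commands '[{"x": 0, "y": 10, "z": 0, "spin": 0, "gripper": 1}, {"x": 0, "y": 25, "z": 0, "spin": 0, "gripper": 1}, {"x": 0, "y": 25, "z": 0, "spin": 0, "gripper": 1}, {"x": 0, "y": 25, "z": 0, "spin": 0, "gripper": 1}, {"x": 0, "y": 25, "z": 0, "spin": 0, "gripper": 1}, {"x": 0, "y": 20, "z": 0, "spin": 0, "gripper": 1}, {"x": 2, "y": 10, "z": 2, "spin": 0, "gripper": 1}, {"x": 3, "y": 4, "z": 3.5, "spin": 0, "gripper": 1}, {"x": 0, "y": 0, "z": 0, "spin": 0, "gripper": 1}, {"x": 0, "y": 0, "z": 0, "spin": 0, "gripper": 1}]'

```text
time: 6.55
eef_pos: [0.577, 0.0485, 0.2033]
tcp_rot: [1.0, 0.032, -0.0, -0.0]
contact_force: [0.5, -0.6, -1.6]
opening: 0.094
finger_force: 58.7
```

Run:
```python
from h import *
P=np.load('panel.npz');O,x,y,n=[P[k] for k in 'Oxyn']
go(O+x*.167-y*.096+[0.0004,0,.0255],3.56)
c=cam('wrist');save(c,'w5.png')
# prong tip and ring centre: ring axis point vs prong line
def proj(p):
    q=c['T'][:3,:3].T@(p-c['T'][:3,3]); return np.round([c['cx']+c['fx']*q[0]/-q[2],c['cy']-c['fy']*q[1]/-q[2]],1)
print('prong tip/foot px',proj(O+x*.225-y*.096+n*.03),proj(O+x*.225-y*.096))
```

```text
t 6.55 pos [0.577  0.0485 0.2033] yaw 3.62 tilt 0.06 shift [28.8  0.7 34.7] spin 0.06
prong tip/foot px [315.  165.7] [315.2 115.9]
```

View pics/w5.png

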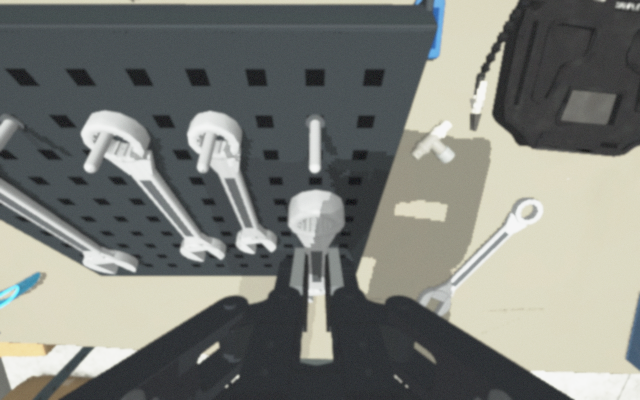

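The picture shows hook 5's prong in column 315 and the held ring in column 316, so they line up. I'll lower along the prong.

Emit:
step_arm --commands '[{"x": 4, "y": 0.5, "z": 4.8, "spin": 0, "gripper": 1}, {"x": 4, "y": 0, "z": 4.8, "spin": 0, "gripper": 1}, {"x": 4, "y": 0, "z": 4.8, "spin": 0, "gripper": 1}, {"x": 4, "y": 0, "z": 4.8, "spin": 0, "gripper": 1}, {"x": 4, "y": 0, "z": 4.8, "spin": 0, "gripper": 1}, {"x": 4, "y": 0, "z": 4.8, "spin": 0, "gripper": 1}, {"x": 2.5, "y": 0, "z": 3, "spin": 0, "gripper": 1}, {"x": 1, "y": 0, "z": 1.2, "spin": 0, "gripper": 1}, {"x": 0, "y": 0, "z": 0, "spin": 0, "gripper": 1}, {"x": 0, "y": 0, "z": 0, "spin": 0, "gripper": 1}]'

```text
time: 7.6
eef_pos: [0.6047, 0.0492, 0.1709]
tcp_rot: [1.0, 0.031, 0.0, -0.0]
contact_force: [-1.0, -0.0, -0.7]
opening: 0.099
finger_force: 58.7
```

Run:
```python
from h import *
P=np.load('panel.npz');O,x,y,n=[P[k] for k in 'Oxyn']
go(O+x*.167-y*.096+[0.0004,0,.0255],3.56);s=get_state();print(s['contact_force'],s['wrist_torque'])
c=cam('wrist');save(c,'w6.png')
```

```text
t 7.6 pos [0.6047 0.0492 0.1709] yaw 3.58 tilt 0.01 shift [ 1.1 -0.4  2.4] spin 0.02
[-0.9724778  -0.04513859 -0.71199181] [ 0.05903769  0.06562843 -0.05499065]
```

Emit:
step_arm --commands '[{"x": 0.6, "y": 0, "z": 1.6, "spin": 0, "gripper": 1}, {"x": 0, "y": 0, "z": 0, "spin": 0, "gripper": 1}, {"x": 0, "y": 0, "z": 0, "spin": 0, "gripper": 0.5}, {"x": 0, "y": 0, "z": 0, "spin": 0, "gripper": 0.5}, {"x": 0, "y": 0, "z": 0, "spin": 0, "gripper": 0.4}, {"x": 0, "y": 0, "z": -3, "spin": 0, "gripper": 0.35}, {"x": -2, "y": 0, "z": -10, "spin": 0, "gripper": 0.35}, {"x": -5, "y": 0, "z": -25, "spin": 0, "gripper": 0.35}, {"x": -10, "y": 0, "z": -40, "spin": 0, "gripper": 0.35}, {"x": -10, "y": 0, "z": -30, "spin": 0, "gripper": 0.35}]'

```text
time: 8.65
eef_pos: [0.5784, 0.0475, 0.2802]
tcp_rot: [1.0, 0.031, 0.001, 0.0]
contact_force: [0.4, -0.5, 0.3]
opening: 0.326
finger_force: 0.0
```

```bash
python3 w.py w7.png
python3 - <<'E'
from h import *
# bench spanner grasp: 10 mm toward jaw of mid
a=np.radians(-33.6); g=np.array([.4914,-.1488])-.010*np.array([np.cos(a),np.sin(a)])
go([g[0],g[1],.10],-33.6)
E
```

```text
0.3263403804464742 [ 0.36958493 -0.52224675  0.29597233]
t 8.7 pos [0.5796 0.0474 0.2867] yaw 3.61 tilt 0.65 shift [-110.4  183.9  185.9] spin 37.21
```

View pics/w7.png

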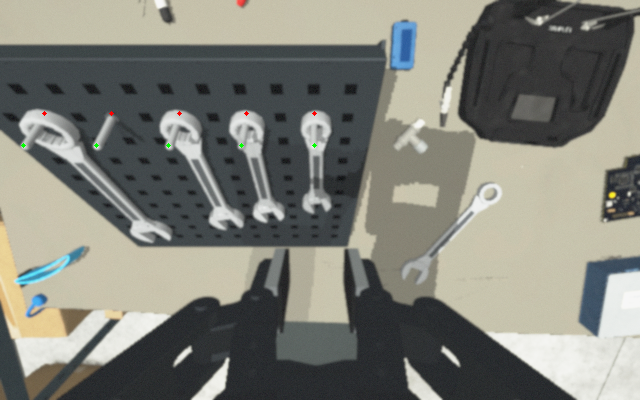

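The picture shows the small spanner hanging straight on hook 5 (ring at (315,130)) and the bench spanner from (488,195) to (416,270). I'll re-measure it from this view and move above it.

```bash
sed -i 's/^comp((270.*$//; s/(470,605,125,250),190/(395,510,172,292),180/' a.py; python3 a.py
```

```text
box (435, 172, 75, 120) mid [ 0.4935 -0.1927] len 0.1825 ang 3.62
```

Emit:
step_arm --commands '[{"x": 0, "y": 0, "z": 0, "spin": 8, "gripper": 0.2}, {"x": 0, "y": 0, "z": 0, "spin": 8, "gripper": 0.2}, {"x": 0, "y": 0, "z": 0, "spin": 8, "gripper": 0.2}, {"x": 0, "y": 0, "z": 0, "spin": 8, "gripper": 0.2}, {"x": 0, "y": 0, "z": 0, "spin": 5.2, "gripper": 0.2}, {"x": 5, "y": 43, "z": 10, "spin": 0, "gripper": 0.2}, {"x": 5, "y": 43, "z": 20, "spin": 0, "gripper": 0.2}, {"x": 5, "y": 43, "z": 20, "spin": 0, "gripper": 0.2}, {"x": 5, "y": 43, "z": 24, "spin": 0, "gripper": 0.2}, {"x": 5, "y": 40, "z": 24, "spin": 0, "gripper": 0.2}]'

```text
time: 9.7
eef_pos: [0.4811, -0.1444, 0.1795]
tcp_rot: [0.957, -0.289, 0.001, 0.0]
contact_force: [0.4, -0.8, 0.2]
opening: 0.398
finger_force: 0.0
```

Emit:
step_arm --commands '[{"x": 0, "y": 0, "z": 30, "spin": 0, "gripper": 0.2}, {"x": 0, "y": 0, "z": 30, "spin": 0, "gripper": 0.2}, {"x": 0, "y": 0, "z": 20, "spin": 0, "gripper": 0.2}, {"x": 0, "y": 0, "z": 0, "spin": 0, "gripper": 0.2}, {"x": 0, "y": 0, "z": 0, "spin": 0, "gripper": 0.2}, {"x": 0, "y": 0, "z": 0, "spin": 0, "gripper": 0.2}, {"x": 0, "y": 0, "z": 0, "spin": 0, "gripper": 0.2}, {"x": 0, "y": 0, "z": 0, "spin": 0, "gripper": 0.2}, {"x": 0, "y": 0, "z": 0, "spin": 0, "gripper": 0.2}, {"x": 0, "y": 0, "z": 0, "spin": 0, "gripper": 0.2}]'

```text
time: 10.7
eef_pos: [0.4818, -0.1429, 0.0994]
tcp_rot: [0.957, -0.289, 0.0, 0.0]
contact_force: [-0.3, -0.4, 0.1]
opening: 0.398
finger_force: 0.0
```

```bash
python3 w.py w8.png
python3 - <<'E'
from h import *
a=np.radians(-33.6); g=np.array([.4914,-.1488])-.010*np.array([np.cos(a),np.sin(a)])
go([g[0],g[1],.018],-33.6)
c=dict(np.load('last.npz'));v,u=np.mgrid[60:300,200:440];v=v.ravel();u=u.ravel()
p=pts(c,u,v); k=(p[:,2]>.004)&(p[:,2]<.016)&(c['color'].max(2)[v,u]>150)
q=onplane(c,u[k],v[k],np.array([0,0,.008]),np.array([0,0,1.]))[:,:2]; m=q.mean(0); A=np.linalg.svd(q-m,full_matrices=False)[2][0];A*=np.sign(A[0]);t=(q-m)@A
print(k.sum(),'ends',m+A*t.min(),m+A*t.max(),'len',np.ptp(t),'yaw',np.degrees(np.arctan2(A[1],A[0])))
E
```

```text
0.3977113434788749 [-0.30333019 -0.43000047  0.05884949]
t 10.75 pos [ 0.4818 -0.1429  0.0993] yaw -33.61 tilt 0.02 shift [ 1.3 -0.4 81.3] spin -0.01
3244 ends [ 0.41798817 -0.10028388] [ 0.56820744 -0.1968011 ] len 0.17855364320692735 yaw -32.72110681857908
```

View pics/w8.png

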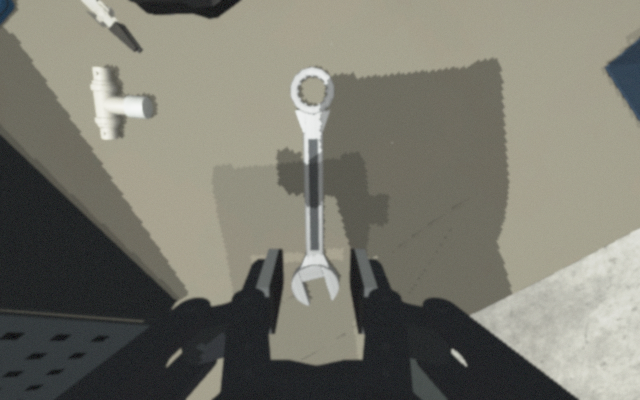

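The bench spanner is lined up straight between the fingers, with its ring at (312,91) and its shank in column 313. I'll grasp it.

Emit:
step_arm --commands '[{"x": 1, "y": 0, "z": 30, "spin": 0, "gripper": 0.2}, {"x": 0, "y": 0, "z": 30, "spin": 0, "gripper": 0.2}, {"x": 0, "y": 0, "z": 15, "spin": 0, "gripper": 0.3}, {"x": 0, "y": 0, "z": 7, "spin": 0, "gripper": 0.3}, {"x": 0, "y": 0, "z": 0, "spin": 0, "gripper": 0.3}, {"x": 0, "y": 0, "z": 0, "spin": 0, "gripper": 0.3}, {"x": 0, "y": 0, "z": 0, "spin": 0, "gripper": 0.7}, {"x": 0, "y": 0, "z": 0, "spin": 0, "gripper": 1}, {"x": 0, "y": 0, "z": 0, "spin": 0, "gripper": 1}, {"x": 0, "y": 0, "z": 0, "spin": 0, "gripper": 1}]' --force 60

```text
time: 11.75
eef_pos: [0.4836, -0.1439, 0.0186]
tcp_rot: [0.957, -0.289, 0.001, 0.0]
contact_force: [-1.1, 0.4, 6.1]
opening: 0.129
finger_force: 58.9
```

Run:
```python
from h import *
go([.483,-.1433,.017],-33.6);s=get_state();print(s['contact_force'],s['opening'])
```

```text
t 11.75 pos [ 0.4836 -0.1439  0.0186] yaw -33.6 tilt 0.14 shift [-0.9 -0.2  1.6] spin 0.0
[-1.13332228  0.39413616  6.12265894] 0.1287090176564826
```

The fingertips touch the bench (6 N). I'll regrip 3 mm higher so they clear the panel later, then lift.

Emit:
step_arm --commands '[{"x": 0, "y": 0, "z": 0, "spin": 0, "gripper": 0.5}, {"x": 0, "y": 0, "z": 0, "spin": 0, "gripper": 0.5}, {"x": 0, "y": 0, "z": -4.5, "spin": 0, "gripper": 0.5}, {"x": 0, "y": 0, "z": 0, "spin": 0, "gripper": 0.5}, {"x": 0, "y": 0, "z": 0, "spin": 0, "gripper": 1}, {"x": 0, "y": 0, "z": 0, "spin": 0, "gripper": 1}, {"x": 0, "y": 0, "z": 0, "spin": 0, "gripper": 1}, {"x": 0, "y": 0, "z": 0, "spin": 0, "gripper": 1}, {"x": 0, "y": 0, "z": 0, "spin": 0, "gripper": 1}, {"x": 0, "y": 0, "z": 0, "spin": 0, "gripper": 1}]'

```text
time: 12.75
eef_pos: [0.4828, -0.1435, 0.0218]
tcp_rot: [0.957, -0.289, 0.0, 0.0]
contact_force: [-0.2, -0.6, 2.5]
opening: 0.001
finger_force: 1.3
```

Emit:
step_arm --commands '[{"x": 0, "y": 0, "z": -5, "spin": 0, "gripper": 1}, {"x": 0, "y": 0, "z": -20, "spin": 0, "gripper": 1}, {"x": 0, "y": 0, "z": -35, "spin": 0, "gripper": 1}, {"x": 0, "y": 0, "z": -40, "spin": 0, "gripper": 1}, {"x": 0, "y": 0, "z": -40, "spin": 0, "gripper": 1}, {"x": 0, "y": 0, "z": -40, "spin": 0, "gripper": 1}, {"x": 0, "y": 0, "z": -40, "spin": 0, "gripper": 1}, {"x": 0, "y": 0, "z": -35, "spin": 0, "gripper": 1}, {"x": 0, "y": 0, "z": -10, "spin": 0, "gripper": 1}, {"x": 0, "y": 0, "z": 0, "spin": 0, "gripper": 1}]'

```text
time: 13.75
eef_pos: [0.483, -0.1437, 0.2883]
tcp_rot: [0.957, -0.289, 0.002, 0.0]
contact_force: [1.1, -0.6, -0.4]
opening: 0.0
finger_force: 0.0
```

```bash
cat > e.py <<'E'
from h import *
# held spanner geometry in tool frame, from wrist depth
P=np.load('panel.npz');O,x,y,n=[P[k] for k in 'Oxyn']
s=get_state(); M=R.from_quat(s['tcp_rot']).as_matrix(); c=cam('wrist')
v,u=np.mgrid[0:390,200:440];v=v.ravel();u=u.ravel()
t=((pts(c,u,v)-s['eef_pos'])@M)*1000; z=c['z_map'][v,u]
k=(z>0)&(abs(t[:,1])<25)&(t[:,0]>16)&(t[:,0]<125)&(abs(t[:,2]-15+ (t[:,0])*TAN)<TOL) if 0 else (z>0)&(abs(t[:,1])<25)&(t[:,0]>14)&(t[:,0]<125)&(t[:,2]<60)&(t[:,2]>-110)&(c['color'].max(2)[v,u]>85)
q=t[k]
for a in range(14,125,8):
    b=q[(q[:,0]>=a)&(q[:,0]<a+8)]
    if len(b)>4: print(a,len(b),'y',b[:,1].min().round(1),b[:,1].max().round(1),'z',np.percentile(b[:,2],[5,50,95]).round(1))
print(s['opening'],s['finger_force'],s['contact_force'],s['wrist_torque'])
h2=O+x*.225+y*.048; print('hook2',h2,'tip',h2+n*.03)
E
python3 e.py
python3 - <<'E'
from h import *
go([.50,.15,.30],3.56)
E
```

```text
3.163490170103502e-05 0.0 [ 1.0753399  -0.61122844 -0.36505225] [ 0.05189109  0.01962452 -0.00756375]
hook2 [0.64070369 0.19616473 0.18034013] tip [0.62144331 0.19495965 0.20330935]
t 13.8 pos [ 0.4822 -0.1432  0.286 ] yaw -33.62 tilt 0.04 shift [-147.5 -254.1  -14. ] spin -37.18
```

The regrip slipped over the top of the shank, so the first height was right (the 6 N came from the fingers swinging forward as they closed). I'll go back down and check where the spanner lies.

Emit:
step_arm --commands '[{"x": 0, "y": 0, "z": 30, "spin": 0, "gripper": 0.3}, {"x": 0, "y": 0, "z": 40, "spin": 0, "gripper": 0.3}, {"x": 0, "y": 0, "z": 40, "spin": 0, "gripper": 0.3}, {"x": 0, "y": 0, "z": 40, "spin": 0, "gripper": 0.3}, {"x": 0, "y": 0, "z": 38, "spin": 0, "gripper": 0.3}, {"x": 0, "y": 0, "z": 0, "spin": 0, "gripper": 0.3}, {"x": 0, "y": 0, "z": 0, "spin": 0, "gripper": 0.3}, {"x": 0, "y": 0, "z": 0, "spin": 0, "gripper": 0.3}, {"x": 0, "y": 0, "z": 0, "spin": 0, "gripper": 0.3}, {"x": 0, "y": 0, "z": 0, "spin": 0, "gripper": 0.3}]'

```text
time: 14.8
eef_pos: [0.4837, -0.144, 0.1006]
tcp_rot: [0.957, -0.289, 0.002, 0.0]
contact_force: [0.4, -0.2, 0.6]
opening: 0.347
finger_force: 0.0
```

```bash
python3 w.py w9.png
python3 - <<'E'
from h import *
c=dict(np.load('last.npz'));v,u=np.mgrid[40:300,200:440];v=v.ravel();u=u.ravel()
p=pts(c,u,v); k=(p[:,2]>.004)&(p[:,2]<.016)&(c['color'].max(2)[v,u]>150)
q=onplane(c,u[k],v[k],np.array([0,0,.008]),np.array([0,0,1.]))[:,:2]; m=q.mean(0); A=np.linalg.svd(q-m,full_matrices=False)[2][0];A*=np.sign(A[0]);t=(q-m)@A
e=m+A*t.max()-.091*A
print(k.sum(),'mid',e,'len',np.ptp(t),'yaw',np.degrees(np.arctan2(A[1],A[0])))
go([*(e-.01*A),.0165],np.degrees(np.arctan2(A[1],A[0])))
E
```

```text
0.34734395980789917 [ 0.4357619  -0.15067268  0.61286383]
3107 mid [ 0.49078099 -0.14911107] len 0.17692070840832397 yaw -32.65040479203776
t 14.85 pos [ 0.4835 -0.1439  0.1003] yaw -33.61 tilt 0.18 shift [-1.3  0.5 83.7] spin -0.96
```

Emit:
step_arm --commands '[{"x": -1, "y": 0, "z": 30, "spin": 0, "gripper": 0.3}, {"x": 0, "y": 0, "z": 30, "spin": 0, "gripper": 0.3}, {"x": 0, "y": 0, "z": 16, "spin": 0, "gripper": 0.3}, {"x": 0, "y": 0, "z": 8, "spin": 0, "gripper": 0.3}, {"x": 0, "y": 0, "z": 0, "spin": 0, "gripper": 0.3}, {"x": 0, "y": 0, "z": 0, "spin": 0, "gripper": 0.7}, {"x": 0, "y": 0, "z": 0, "spin": 0, "gripper": 1}, {"x": 0, "y": 0, "z": 0, "spin": 0, "gripper": 1}, {"x": 0, "y": 0, "z": 0, "spin": 0, "gripper": 1}, {"x": 0, "y": 0, "z": -5, "spin": 0, "gripper": 1}]'

```text
time: 15.85
eef_pos: [0.4811, -0.1426, 0.0192]
tcp_rot: [0.957, -0.289, -0.001, -0.0]
contact_force: [-0.5, 0.1, -2.0]
opening: 0.135
finger_force: 59.2
```

Emit:
step_arm --commands '[{"x": 0, "y": 0, "z": -15, "spin": 0, "gripper": 1}, {"x": 0, "y": 0, "z": -30, "spin": 0, "gripper": 1}, {"x": 0, "y": 0, "z": -35, "spin": 0, "gripper": 1}, {"x": 0, "y": 0, "z": -40, "spin": 0, "gripper": 1}, {"x": 0, "y": 0, "z": -40, "spin": 0, "gripper": 1}, {"x": 0, "y": 0, "z": -40, "spin": 0, "gripper": 1}, {"x": 0, "y": 0, "z": -40, "spin": 0, "gripper": 1}, {"x": 0, "y": 0, "z": -20, "spin": 0, "gripper": 1}, {"x": 0, "y": 0, "z": 0, "spin": 0, "gripper": 1}, {"x": 0, "y": 0, "z": 0, "spin": 0, "gripper": 1}]'

```text
time: 16.85
eef_pos: [0.481, -0.1425, 0.2781]
tcp_rot: [0.957, -0.289, -0.001, -0.0]
contact_force: [-0.1, -0.2, -3.1]
opening: 0.139
finger_force: 59.1
```

```bash
python3 e.py
python3 - <<'E'
from h import *
go([.50,.15,.30],3.56)
E
```

```text
14 245 y -18.5 20.6 z [-71.1   7.5   8.9]
22 247 y -5.7 7.9 z [6.6 7.7 9.2]
30 258 y -5.5 8.3 z [6.6 7.7 9.2]
38 299 y -5.8 8.2 z [6.6 7.7 9.4]
46 326 y -5.8 8.0 z [6.6 7.6 9.3]
54 561 y -6.4 8.2 z [6.6 7.7 8.8]
62 763 y -9.2 11.1 z [6.4 7.6 8.7]
70 981 y -11.1 12.9 z [4.8 6.4 8.5]
78 586 y -13.4 15.3 z [4.6 5.8 9.1]
86 659 y -13.3 15.7 z [ 4.6  5.8 11.3]
94 813 y -11.6 13.2 z [4.5 5.8 9. ]
0.1385670895349476 59.14643347263336 [-0.08762689 -0.19035061 -3.13071282] [-0.04433119  0.07215027  0.03926169]
hook2 [0.64070369 0.19616473 0.18034013] tip [0.62144331 0.19495965 0.20330935]
t 16.9 pos [ 0.4806 -0.1423  0.277 ] yaw -33.62 tilt 0.25 shift [-145.7 -254.2  -22.5] spin -37.18
```

The spanner is held level, with the ring centre about 86 mm ahead of the TCP and 11 mm below it. A vertical tool can't tilt it, so I'll pre-tilt it by pressing the ring lightly on the bare face below prong 2, then thread it.

```bash
cat > plan.py <<'E'
from h import *
P=np.load('panel.npz');O,x,y,n=[P[k] for k in 'Oxyn']
X=np.array([np.cos(np.radians(3.56)),np.sin(np.radians(3.56)),0])
def tcp(slope,lift,th,o=0,L=.086,d=.0108,yy=.048):
    "ring centre at slope (m), ring lowest corner `lift` off the face, spanner pitched th deg"
    a=np.radians(40-th); s=.015*np.sin(a)+.005*np.cos(a)+lift; t=np.radians(th)
    return O+x*slope+y*yy+n*s-L*(np.cos(t)*X+np.sin(t)*np.array([0,0,1]))+[0,0,d]
E
python3 - <<'E'
from plan import *
go(tcp(.185,.03,0),3.56)
b=tcp(.185,0.03,0)
for a in [(.185,.0,0),(.185,-.0,10),(.185,-.0,20),(.185,-.0,24),(.185,.042,24),(.225,.042,24),(.225,0.002,24)]: q=tcp(*a); print(a,q.round(4),((q-b)@X*1000).round(1),((q-b)[2]*1000).round(1)); b=q
E
```

```text
t 16.9 pos [ 0.4806 -0.1423  0.277 ] yaw -33.62 tilt 0.25 shift [-168.9 -283.1   78.9] spin -37.18
(0.185, 0.0, 0) [0.5157 0.1884 0.1757] 19.3 -23.0
(0.185, -0.0, 10) [0.518  0.1885 0.1595] 2.4 -16.2
(0.185, -0.0, 20) [0.5232 0.1888 0.1435] 5.2 -16.0
(0.185, -0.0, 24) [0.526  0.189  0.1373] 2.8 -6.2
(0.185, 0.042, 24) [0.499  0.1873 0.1694] -27.0 32.2
(0.225, 0.042, 24) [0.5296 0.1892 0.1952] 30.6 25.7
(0.225, 0.002, 24) [0.5553 0.1908 0.1645] 25.7 -30.6
```

Emit:
step_arm --commands '[{"x": 0, "y": 0, "z": -15, "spin": -8, "gripper": 1}, {"x": 0, "y": 0, "z": -15, "spin": -8, "gripper": 1}, {"x": 0, "y": 0, "z": 0, "spin": -8, "gripper": 1}, {"x": 0, "y": 0, "z": 0, "spin": -8, "gripper": 1}, {"x": 0, "y": 0, "z": 0, "spin": -5.2, "gripper": 1}, {"x": 0, "y": -20, "z": 0, "spin": 0, "gripper": 1}, {"x": 0, "y": -35, "z": 0, "spin": 0, "gripper": 1}, {"x": 0, "y": -45, "z": 0, "spin": 0, "gripper": 1}, {"x": 0, "y": -45, "z": 0, "spin": 0, "gripper": 1}, {"x": 0, "y": -45, "z": 0, "spin": 0, "gripper": 1}]'

```text
time: 17.9
eef_pos: [0.4684, 0.0483, 0.3064]
tcp_rot: [1.0, 0.031, -0.003, -0.0]
contact_force: [0.7, -0.1, -2.7]
opening: 0.135
finger_force: 59.2
```

Emit:
step_arm --commands '[{"x": 0, "y": -40, "z": 0, "spin": 0, "gripper": 1}, {"x": 0, "y": -40, "z": 0, "spin": 0, "gripper": 1}, {"x": 0, "y": -30, "z": 0, "spin": 0, "gripper": 1}, {"x": 0, "y": -20, "z": 0, "spin": 0, "gripper": 1}, {"x": 0, "y": -10, "z": 0, "spin": 0, "gripper": 1}, {"x": 0, "y": 0, "z": 0, "spin": 0, "gripper": 1}, {"x": 0, "y": 0, "z": 0, "spin": 0, "gripper": 1}, {"x": 0, "y": 0, "z": 0, "spin": 0, "gripper": 1}, {"x": 0, "y": 0, "z": 0, "spin": 0, "gripper": 1}, {"x": 0, "y": 0, "z": 0, "spin": 0, "gripper": 1}]'

```text
time: 18.9
eef_pos: [0.4613, 0.1858, 0.3097]
tcp_rot: [1.0, 0.031, 0.0, 0.0]
contact_force: [0.7, 0.1, -1.0]
opening: 0.135
finger_force: 59.2
```

```bash
python3 -c "
from plan import *
go(tcp(.185,.03,0),3.56);print(get_state()['opening'])"; python3 e.py | sed -n '2p;5p;8,11p'
```

```text
t 18.9 pos [0.4613 0.1858 0.3097] yaw 3.51 tilt 0.01 shift [ 35.1   0.8 111. ] spin -0.05
0.13549527464921604
22 393 y -5.7 7.9 z [6.4 7.5 8.7]
46 540 y -5.8 8.1 z [6.5 7.5 8.9]
70 961 y -11.5 13.2 z [4.7 6.1 8.4]
78 566 y -13.5 15.4 z [4.7 5.8 8.6]
86 693 y -13.3 15.6 z [ 4.6  5.9 10.8]
94 706 y -10.6 12.9 z [4.6 5.8 8.4]
```

Emit:
step_arm --commands '[{"x": 10, "y": 0.5, "z": 30, "spin": 0, "gripper": 1}, {"x": 10, "y": 0, "z": 30, "spin": 0, "gripper": 1}, {"x": 10, "y": 0, "z": 30, "spin": 0, "gripper": 1}, {"x": 5, "y": 0, "z": 18, "spin": 0, "gripper": 1}, {"x": 5, "y": 0, "z": 7, "spin": 0, "gripper": 1}, {"x": 5, "y": 0, "z": 7, "spin": 0, "gripper": 1}, {"x": 5, "y": 0, "z": 5, "spin": 0, "gripper": 1}, {"x": 4, "y": 0, "z": 3, "spin": 0, "gripper": 1}, {"x": 0, "y": 0, "z": 0, "spin": 0, "gripper": 1}, {"x": 0, "y": 0, "z": 0, "spin": 0, "gripper": 1}]' --force 40

```text
time: 19.95
eef_pos: [0.5153, 0.1895, 0.1803]
tcp_rot: [1.0, 0.031, 0.0, -0.0]
contact_force: [-0.2, -0.1, -1.8]
opening: 0.137
finger_force: 59.2
```

```bash
python3 -c "
from plan import *
go(tcp(.185,.0,0),3.56);go(tcp(.185,0,10),3.56)"; python3 e.py | sed -n '2p;5p;8,11p'
```

```text
t 19.95 pos [0.5153 0.1895 0.1803] yaw 3.59 tilt 0.05 shift [0.2 1.1 4.6] spin 0.03
t 19.95 pos [0.5153 0.1895 0.1803] yaw 3.59 tilt 0.05 shift [ 2.6  1.1 20.7] spin 0.03
22 427 y -5.7 7.9 z [6.4 7.6 8.8]
46 550 y -10.4 12.0 z [6.5 7.6 9.7]
70 1060 y -15.4 16.7 z [ 4.7  6.3 41.1]
78 672 y -17.5 18.5 z [ 4.7  6.  36. ]
86 797 y -16.9 18.2 z [ 4.8  6.  28. ]
94 811 y -14.0 15.2 z [ 4.5  6.  21.7]
```

Now I'll press and pivot along the arc.

Emit:
step_arm --commands '[{"x": 0, "y": 1, "z": 5, "spin": 0, "gripper": 1}, {"x": 0.5, "y": 0, "z": 4, "spin": 0, "gripper": 1}, {"x": 0.5, "y": 0, "z": 4, "spin": 0, "gripper": 1}, {"x": 0.7, "y": 0, "z": 4, "spin": 0, "gripper": 1}, {"x": 0.8, "y": 0, "z": 4, "spin": 0, "gripper": 1}, {"x": 1, "y": 0, "z": 4, "spin": 0, "gripper": 1}, {"x": 1, "y": 0, "z": 4, "spin": 0, "gripper": 1}, {"x": 1.5, "y": 0, "z": 4, "spin": 0, "gripper": 1}, {"x": 1.5, "y": 0, "z": 4, "spin": 0, "gripper": 1}, {"x": 0, "y": 0, "z": 0, "spin": 0, "gripper": 1}]' --force 35

```text
time: 21.0
eef_pos: [0.5216, 0.1889, 0.1415]
tcp_rot: [1.0, 0.031, -0.001, 0.0]
contact_force: [-3.9, -0.3, -0.4]
opening: 0.141
finger_force: 55.7
```

```bash
python3 -c "
from plan import *
go(tcp(.185,.0,20),3.56)"; python3 e.py
```

```text
t 21.0 pos [0.5216 0.1889 0.1415] yaw 3.6 tilt 0.16 shift [ 1.5  0.1 -2.1] spin 0.04
14 266 y -18.4 20.9 z [-1.3  1.1 42.6]
22 346 y -9.4 11.0 z [-4.2 -2.1 35.8]
30 444 y -8.8 10.9 z [-7.3 -5.5 28.7]
38 570 y -8.7 10.4 z [-10.6  -8.8  -5. ]
46 688 y -8.7 10.9 z [-14.  -12.   16.1]
54 824 y -11.2 12.9 z [-17.3 -15.4  10.2]
62 1245 y -16.2 15.5 z [-20.9 -18.8   2.7]
70 1845 y -17.6 17.8 z [-25.6 -23.2  -5.8]
78 1339 y -16.7 18.4 z [-29.  -26.4  -8.8]
86 1972 y -16.1 17.8 z [-32.6 -30.5 -16.6]
94 964 y -11.6 13.6 z [-61.6 -31.1 -22.3]
102 41 y -4.2 2.5 z [-30.7 -28.9 -28. ]
0.14069873147498296 55.73749601840973 [-3.89092081 -0.33086732 -0.41354551] [0.06487681 0.39473291 0.05960114]
hook2 [0.64070369 0.19616473 0.18034013] tip [0.62144331 0.19495965 0.20330935]
```

The pivot worked: pitch is now about 22°. I'll lift clear along the normal and move up over prong 2.

Emit:
step_arm --commands '[{"x": -3, "y": 0, "z": -4, "spin": 0, "gripper": 1}, {"x": -6, "y": 0, "z": -7, "spin": 0, "gripper": 1}, {"x": -6, "y": 0, "z": -7, "spin": 0, "gripper": 1}, {"x": -6, "y": 0, "z": -7, "spin": 0, "gripper": 1}, {"x": -6, "y": 0, "z": -8, "spin": 0, "gripper": 1}, {"x": 10, "y": 0, "z": -8, "spin": 0, "gripper": 1}, {"x": 10, "y": 0, "z": -8, "spin": 0, "gripper": 1}, {"x": 8, "y": 0, "z": -6, "spin": 0, "gripper": 1}, {"x": 0, "y": 0, "z": 0, "spin": 0, "gripper": 1}, {"x": 0, "y": 0, "z": 0, "spin": 0, "gripper": 1}]' --force 60

```text
time: 22.05
eef_pos: [0.5239, 0.1888, 0.1974]
tcp_rot: [1.0, 0.031, -0.0, 0.0]
contact_force: [1.6, 0.1, -2.2]
opening: 0.129
finger_force: 59.6
```

```bash
python3 e.py|head -14
python3 - <<'E'
from plan import *
go(tcp(.224,.036,22.4),3.56); print((tcp(.224,.036,22.4)-tcp(.224,.002,22.4)))
c=cam('wrist'); s=get_state(); save(c,'w10.png')
def proj(p):
    q=c['T'][:3,:3].T@(p-c['T'][:3,3]); return np.round([c['cx']+c['fx']*q[0]/-q[2],c['cy']-c['fy']*q[1]/-q[2]],1)
h=O+x*.225+y*.048; print('tip,foot px',proj(h+n*.03),proj(h))
# ring pixels by depth: nearest surfaces ahead of fingers
M=R.from_quat(s['tcp_rot']).as_matrix(); v,u=np.mgrid[0:390,200:440];v=v.ravel();u=u.ravel()
t=((pts(c,u,v)-s['eef_pos'])@M)*1000
k=(t[:,0]>62)&(t[:,0]<105)&(abs(t[:,1])<25)&(abs(t[:,2]-6+np.tan(np.radians(22.4))*t[:,0])<8)
r=t[k]; print('ring x',r[:,0].max(),'y',np.percentile(r[:,1],[1,99]),'px u',u[k].min(),u[k].max(),'v',v[k].min(),v[k].max())
E
```

```text
14 268 y -18.2 8.3 z [0.5 2.1 4. ]
22 299 y -5.4 8.4 z [-1.9 -0.4  1.4]
30 420 y -5.5 8.5 z [-4.9 -3.4 -1.7]
38 548 y -5.3 8.5 z [-7.7 -6.  -4.2]
46 610 y -5.4 8.5 z [-10.3  -8.7  -7. ]
54 698 y -5.7 9.1 z [-13.  -11.3  -9.6]
62 1097 y -18.0 22.0 z [-15.6 -14.1 -12.1]
70 1564 y -19.2 23.2 z [-20.3 -18.3 -13.4]
78 1256 y -21.7 25.0 z [-22.9 -20.7  43.5]
86 1347 y -21.6 24.9 z [-26.1 -24.1  35.4]
94 1305 y -19.9 22.8 z [-27.2 -25.6  30.7]
102 214 y -15.7 19.0 z [ 2.4  7.3 25.6]
110 364 y -4.8 4.0 z [ 9.1 14.2 18.1]
118 5 y -1.3 1.1 z [13.9 14.  14.6]
t 22.1 pos [0.5234 0.1888 0.197 ] yaw 3.58 tilt 0.08 shift [ 8.2 -0.1  4.5] spin 0.02
[-0.02182843 -0.00136575  0.02603179]
tip,foot px [312.9  45.9] [313.3   3.1]
ring x 98.65842290668448 y [-11.95132361  15.5230896 ] px u 273 363 v 33 151
```

Run:
```python
from plan import *
s=get_state(); M=R.from_quat(s['tcp_rot']).as_matrix()
for rc in ([81,0,-17],[84,0,-17]):
    p=s['eef_pos']+M@np.array(rc)/1000-O; print('ring slope',p@x,'y',p@y,'n',p@n)
# direct look: depth in ring bore region -> ring hole centre
c=cam('wrist'); v,u=np.mgrid[0:170,250:390];sh=v.shape;v=v.ravel();u=u.ravel()
t=((pts(c,u,v)-s['eef_pos'])@M)*1000
m=(t[:,2]<2)&(t[:,2]>-45)&(t[:,0]>55)&(abs(t[:,1])<22)&(c['z_map'][v,u]>0); m=m.reshape(sh).astype(np.uint8)
cs,hi=cv2.findContours(m,cv2.RETR_CCOMP,2)
for k,h in zip(cs,hi[0]):
    if cv2.contourArea(k)>40:
        (a,b),ax,_=cv2.fitEllipse(k); 
        a+=250
        # ring mid plane in tool: through (82,0,-17), normal (-sin19,0,-cos19)
        nn=M@np.array([-np.sin(.33),0,-np.cos(.33)]); p0=s['eef_pos']+M@np.array([82,0,-17])/1000
        q=onplane(c,np.array([a]),np.array([b]),p0,nn)[0]
        print('hole' if h[3]>=0 else 'outer',round(a),round(b),np.round(ax),'tool',((q-s['eef_pos'])@M*1000).round(1),'panel',((q-O)@x).round(4),((q-O)@y).round(4))
```

```text
ring slope 0.21822515267025977 y 0.048001352344421815 n 0.049146973394664305
ring slope 0.22051856771239475 y 0.04800145256197622 n 0.04721300146248293
outer 318 90 [ 82. 137.] tool [ 83.    1.7 -17.3] panel 0.22 0.0463
hole 318 78 [52. 55.] tool [ 86.6   1.8 -18.6] panel 0.2235 0.0462
```

Emit:
step_arm --commands '[{"x": 2.7, "y": 0, "z": -2.2, "spin": 0, "gripper": 1}, {"x": 3, "y": 0, "z": 3.6, "spin": 0, "gripper": 1}, {"x": 3, "y": 0, "z": 3.6, "spin": 0, "gripper": 1}, {"x": 3, "y": 0, "z": 3.6, "spin": 0, "gripper": 1}, {"x": 3, "y": 0, "z": 3.6, "spin": 0, "gripper": 1}, {"x": 3, "y": 0, "z": 3.6, "spin": 0, "gripper": 1}, {"x": 2, "y": 0, "z": 2.4, "spin": 0, "gripper": 1}, {"x": 0, "y": 0, "z": 0, "spin": 0, "gripper": 1}, {"x": 0, "y": 0, "z": 0, "spin": 0, "gripper": 1}, {"x": 0, "y": 0, "z": 0, "spin": 0, "gripper": 1}]'

```text
time: 23.2
eef_pos: [0.5433, 0.1902, 0.1796]
tcp_rot: [1.0, 0.031, 0.0, -0.0]
contact_force: [-0.6, 0.3, -1.8]
opening: 0.132
finger_force: 59.6
```

Run:
```python
from plan import *
s=get_state(); M=R.from_quat(s['tcp_rot']).as_matrix(); print(s['contact_force'],s['wrist_torque'])
for rc in ([83,0,-17],):
    p=s['eef_pos']+M@np.array(rc)/1000-O; print('ring slope',p@x,'y',p@y,'n',p@n)
c=cam('wrist'); v,u=np.mgrid[0:200,295:340];v=v.ravel();u=u.ravel()
t=((pts(c,u,v)-s['eef_pos'])@M)*1000; col=c['color'].max(2)[v,u]
for r in range(0,170,8):
    k=(v==r)&(u%3==0); print(r,' '.join(f'{a:.0f}/{b:.0f}' for a,b in zip(t[k][:,2],col[k])))
```

```text
[-0.56499076  0.25757654 -1.81388277] [0.02503627 0.02706201 0.06383582]
ring slope 0.22430471117969225 y 0.04811331290551612 n 0.021919542871532645
0 -13/77 -14/71 -14/54 -14/54 -14/55 -13/57 -13/56 -13/50 -13/52 -14/56 -13/76 -13/75 -13/75 -13/72 -14/74
8 -11/76 -12/77 -12/76 -12/76 -11/75 -12/75 -12/75 -11/79 -11/76 -12/75 -12/76 -10/73 -12/77 -12/77 -11/75
16 -9/76 -10/75 -10/74 -11/74 -11/76 -9/72 -10/74 -9/77 -11/75 -10/74 -9/76 -9/76 -10/75 -11/79 -11/76
24 -7/77 -8/76 -8/75 -8/79 -8/79 -9/76 -9/75 -8/75 -9/75 -8/74 -9/73 -10/76 -8/75 -9/73 -9/71
32 -7/80 -7/98 -7/122 -21/146 -22/165 -23/173 -24/179 -26/184 -25/175 -24/168 -22/153 -20/131 -7/109 -7/88 -6/81
40 -26/239 -26/245 -26/245 -26/246 -27/246 -27/246 -27/246 -26/245 -27/244 -26/244 -27/244 -27/244 -27/243 -27/239 -26/227
48 -27/242 -25/240 -26/238 -26/236 -26/236 -26/235 -26/234 -27/233 -26/233 -25/235 -26/235 -27/237 -26/238 -129/239 -27/241
56 -26/231 -26/226 -24/224 -2/103 -3/126 -5/136 -4/138 -3/131 -2/71 -3/59 -1/51 -1/107 -24/230 -25/233 -24/236
64 1/53 -1/49 -1/65 -0/108 -7/152 -9/156 -8/157 -8/138 1/80 2/63 1/69
[... 800 characters left out ...]
8 -16/238 -16/239 -16/238 -16/236 -15/235 -15/214 -16/236 -16/239 -16/239 -16/238 -16/239 -14/242
136 -13/239 -13/240 -14/238 -15/239 -15/240 -15/239 -15/237 -14/240 -15/237 -15/237 -15/238 -15/239 -14/238 -14/240 -14/242
144 -14/239 -12/240 -14/238 -13/238 -13/240 -15/239 -14/238 -15/239 -13/237 -13/237 -13/238 -14/239 -13/239 -14/240 -14/234
152 33/139 -13/238 -12/239 -12/238 -13/240 -13/239 -14/238 -12/240 -12/237 -12/238 -13/239 -13/238 -12/240 -12/220 34/65
160 38/80 -10/201 -12/235 -10/239 -12/239 -11/240 -12/238 -13/240 -11/238 -11/237 -12/239 -11/239 -10/221 37/83 39/55
168 42/74 -9/187 -11/235 -10/237 -12/167 -10/144 -11/141 -10/147 -11/142 -10/147 -10/233 -11/237 -9/213 42/64 42/49
```

The depth map shows the prong inside the ring, with its tip standing above it. Next: lower to contact and pivot down along the arc.

Run:
```python
from plan import *
b=tcp(.2243,.012,19)
for a in [(.2243,0,19),(.223,0,25),(.222,0,30),(.221,0,34),(.220,0,37)]:
    q=tcp(*a); p=q-O-[0,0,.014]; print(a,((q-b)@X*1000).round(1),(-(q-b)[2]*1000).round(1),'tip above face vertical',((p@n)/n[2]*1000).round(1)); b=q
```

```text
(0.2243, 0, 19) 7.7 9.2 tip above face vertical 50.2
(0.223, 0, 25) 3.2 10.2 tip above face vertical 37.3
(0.222, 0, 30) 3.5 8.2 tip above face vertical 26.2
(0.221, 0, 34) 3.1 6.5 tip above face vertical 17.2
(0.22, 0, 37) 2.3 4.9 tip above face vertical 10.3
```

Emit:
step_arm --commands '[{"x": 3.8, "y": 0, "z": 4.6, "spin": 0, "gripper": 1}, {"x": 3.8, "y": 0, "z": 4.6, "spin": 0, "gripper": 1}, {"x": 1, "y": 0, "z": 3.4, "spin": 0, "gripper": 1}, {"x": 1.1, "y": 0, "z": 3.4, "spin": 0, "gripper": 1}, {"x": 1.1, "y": 0, "z": 3.4, "spin": 0, "gripper": 1}, {"x": 1.2, "y": 0, "z": 2.8, "spin": 0, "gripper": 1}, {"x": 1.2, "y": 0, "z": 2.7, "spin": 0, "gripper": 1}, {"x": 1.2, "y": 0, "z": 2.7, "spin": 0, "gripper": 1}, {"x": 0, "y": 0, "z": 0, "spin": 0, "gripper": 1}, {"x": 0, "y": 0, "z": 0, "spin": 0, "gripper": 1}]' --force 40

```text
time: 24.25
eef_pos: [0.5574, 0.1909, 0.1515]
tcp_rot: [1.0, 0.031, -0.0, 0.0]
contact_force: [-2.4, -1.1, 0.4]
opening: 0.135
finger_force: 55.3
```

```bash
python3 e.py|head -12; python3 -c "
from plan import *
go(tcp(.222,0,30),3.56);s=get_state();print(s['contact_force'],s['wrist_torque'])"
```

```text
14 248 y -18.1 20.6 z [-71.3  -1.7  24.9]
22 270 y -8.2 10.3 z [-8.8 -5.9 17.2]
30 361 y -8.1 10.2 z [-14.  -11.6   9.7]
38 577 y -18.0 10.1 z [-18.8 -16.4   1.4]
46 743 y -23.3 24.9 z [-23.9 -21.3  -3.7]
54 750 y -18.1 14.0 z [-29.  -26.1  -8.5]
62 1884 y -19.6 17.1 z [-52.  -34.9 -19.2]
70 2658 y -19.4 23.4 z [-43.2 -37.4 -24.7]
78 2586 y -17.2 18.5 z [-46.1 -42.4 -29.1]
86 2688 y -24.6 18.8 z [-48.2 -45.9 -36.5]
94 132 y -15.4 10.6 z [-43.9 -40.4 -39.3]
0.13481710987020165 55.257307291030884 [-2.36179506 -1.13479173  0.4300293 ] [-0.10691389  0.17887865 -0.04366234]
t 24.3 pos [0.5573 0.1909 0.1516] yaw 3.57 tilt 0.06 shift [ 1.9 -0.1 -0.4] spin 0.01
[-2.58645363 -1.32540018 -1.14795959] [-0.13894726  0.15972845 -0.11999491]
```

Pitch is now 32°. I'll continue to about 37°, then release.

Emit:
step_arm --commands '[{"x": 1.2, "y": 0, "z": 2, "spin": 0, "gripper": 1}, {"x": 1.2, "y": 0, "z": 2, "spin": 0, "gripper": 1}, {"x": 1.2, "y": 0, "z": 2, "spin": 0, "gripper": 1}, {"x": 1.2, "y": 0, "z": 2, "spin": 0, "gripper": 1}, {"x": 0.6, "y": 0, "z": 1, "spin": 0, "gripper": 1}, {"x": 0, "y": 0, "z": 0, "spin": 0, "gripper": 1}, {"x": 0, "y": 0, "z": 0, "spin": 0, "gripper": 1}, {"x": 0, "y": 0, "z": 0, "spin": 0, "gripper": 1}, {"x": 0, "y": 0, "z": 0, "spin": 0, "gripper": 1}, {"x": 0, "y": 0, "z": 0, "spin": 0, "gripper": 1}]'

```text
time: 25.3
eef_pos: [0.563, 0.1914, 0.1429]
tcp_rot: [1.0, 0.031, 0.0, -0.0]
contact_force: [-2.3, 1.0, -0.6]
opening: 0.136
finger_force: 53.1
```

```bash
python3 e.py|head -12; python3 -c "
from plan import *
go(tcp(.220,0,37),3.56);s=get_state();print(s['contact_force'],s['wrist_torque'])"
```

```text
14 218 y -18.1 20.7 z [-71.4  -3.   11. ]
22 246 y -7.4 9.5 z [-12.4  -9.3   4.3]
30 318 y -7.4 9.6 z [-18.8 -15.6  -2.8]
38 538 y -22.7 9.6 z [-24.8 -21.7 -10.4]
46 463 y -24.0 24.6 z [-31.2 -27.  -14.5]
54 1439 y -22.8 20.5 z [-60.8 -36.4 -22.9]
62 2682 y -24.0 24.7 z [-55.3 -43.4 -30.4]
70 3111 y -24.8 23.5 z [-51.9 -45.3 -36.1]
78 3781 y -24.6 24.9 z [-56.9 -54.3 -41.2]
86 1344 y -24.8 24.6 z [-54.5 -51.2 -47.2]
94 69 y -18.6 20.0 z [-57.  -55.  -52.6]
0.13627779480802554 53.06049048900604 [-2.30611679  0.98945153 -0.62277241] [0.09888404 0.24970236 0.00026082]
t 25.35 pos [0.563  0.1914 0.1429] yaw 3.59 tilt 0.01 shift [1.6 0.1 2.3] spin 0.03
[-3.60688764  1.17150199 -0.24201287] [0.07599536 0.25506129 0.00913268]
```

Emit:
step_arm --commands '[{"x": 0.6, "y": 0, "z": 1, "spin": 0, "gripper": 1}, {"x": 0, "y": 0, "z": 0, "spin": 0, "gripper": 0.65}, {"x": 0, "y": 0, "z": 0, "spin": 0, "gripper": 0.5}, {"x": 0, "y": 0, "z": 0, "spin": 0, "gripper": 0.4}, {"x": 0, "y": 0, "z": 0, "spin": 0, "gripper": 0.4}, {"x": 0, "y": 0, "z": -4, "spin": 0, "gripper": 0.4}, {"x": -2, "y": 0, "z": -10, "spin": 0, "gripper": 0.4}, {"x": -5, "y": 0, "z": -25, "spin": 0, "gripper": 0.4}, {"x": -10, "y": 0, "z": -40, "spin": 0, "gripper": 0.4}, {"x": -20, "y": 0, "z": -40, "spin": 0, "gripper": 0.4}]'

```text
time: 26.35
eef_pos: [0.5266, 0.1889, 0.2625]
tcp_rot: [1.0, 0.031, 0.0, 0.0]
contact_force: [0.4, -0.8, 0.5]
opening: 0.3
finger_force: 0.0
```

Emit:
step_arm --commands '[{"x": -15, "y": 0, "z": -30, "spin": 0, "gripper": 0.4}, {"x": -15, "y": 25, "z": -20, "spin": 0, "gripper": 0.4}, {"x": 0, "y": 30, "z": 0, "spin": 0, "gripper": 0.4}, {"x": 0, "y": 0, "z": 0, "spin": 0, "gripper": 0.4}, {"x": 0, "y": 0, "z": 0, "spin": 0, "gripper": 0.4}, {"x": 0, "y": 0, "z": 0, "spin": 0, "gripper": 0.4}, {"x": 0, "y": 0, "z": 0, "spin": 0, "gripper": 0.4}, {"x": 0, "y": 0, "z": 0, "spin": 0, "gripper": 0.4}, {"x": 0, "y": 0, "z": 0, "spin": 0, "gripper": 0.4}, {"x": 0, "y": 0, "z": 0, "spin": 0, "gripper": 0.4}]'

```text
time: 27.35
eef_pos: [0.5001, 0.1326, 0.3106]
tcp_rot: [1.0, 0.031, -0.0, -0.0]
contact_force: [-0.7, 0.5, -0.3]
opening: 0.303
finger_force: 0.0
```

```bash
cat > f.py <<'E'
from plan import *
c=cam('wrist'); save(c,'w11.png'); v,u=np.mgrid[0:260,0:640];v=v.ravel();u=u.ravel()
p=pts(c,u,v)-O; a,b,h=p@x,p@y,p@n; g=c['color'].max(2)[v,u]
base=np.median(h[(g<70)&(a>.1)&(a<.2)&(abs(b)<.12)]); print('face offset mm',(base*1e3).round(1))
for i,(yy,L) in enumerate([(.096,198),(.048,182),(0,164),(-.048,146),(-.096,126)]):
    k=(abs(b-yy)<.024)&(g>110)&(a>.03)&(a<.25)&(h-base<.014)&(h-base>.003)
    q=onplane(c,u[k],v[k],O+n*.008,n)-O; A,B=q@x,q@y
    sh=(A>.15-.0)&(A<.195) if i!=4 else (A>.15)&(A<.19)
    sl=np.polyfit(A[sh],B[sh],1)[0]
    lo=(A<np.percentile(A,1)+.02)
    print('hook',i+1,'slope range',np.percentile(A,[.5,99.5]).round(3),'ring y',B[A>.205].mean().round(4),'jaw y',B[lo].mean().round(4),'shank ang',np.degrees(np.arctan(sl)).round(1),'h top',[(np.median((h-base)[k][(A>e)&(A<e+.02)])*1e3).round(1) for e in (np.percentile(A,1),.14,.165,.205)])
E
python3 f.py
```

```text
face offset mm 1.4
hook 1 slope range [0.035 0.231] ring y 0.0953 jaw y 0.0988 shank ang 1.4 h top [np.float64(8.9), np.float64(7.6), np.float64(7.8), np.float64(9.5)]
hook 2 slope range [0.05  0.232] ring y 0.0462 jaw y 0.0483 shank ang 0.9 h top [np.float64(9.0), np.float64(7.7), np.float64(7.7), np.float64(9.5)]
hook 3 slope range [0.068 0.231] ring y -0.0 jaw y 0.0012 shank ang 0.2 h top [np.float64(9.0), np.float64(7.5), np.float64(7.8), np.float64(9.5)]
hook 4 slope range [0.085 0.231] ring y -0.0476 jaw y -0.047 shank ang -0.0 h top [np.float64(9.1), np.float64(7.6), np.float64(7.6), np.float64(9.7)]
hook 5 slope range [0.105 0.23 ] ring y -0.0967 jaw y -0.0975 shank ang 0.1 h top [np.float64(8.9), np.float64(7.5), np.float64(7.6), np.float64(9.2)]
```

All five spanners read flat and straight, and their rings sit at the same height on the prongs. Handing in.

```bash
python3 -c "
from plant import *
print(sign_off())"
```

```text
the job is handed in; nothing more can be done
None
```

The smallest spanner now hangs on hook 5 and the 182 mm spanner on hook 2. The last depth check showed both flat on the panel and within about 1° of straight down the slope, the neighbours still hanging in place and the robot clear; handed in at about 27 s.

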